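Click the wing key onto the clamp's square spindle

ROBOT

A 6-joint arm with a two-finger parallel gripper is mounted at the origin on a cart in front of the work surface, level with it; the furniture and walls round the work are solid. World frame = base frame: x ahead of the robot, y to its left, z up, the work surface at z = 0. Lengths are in m, angles in degrees, forces in N, time in s.
With the tool pointing down it reaches from about 0.375 to 0.925 m from the base axis. Payload 5.7 kg.
Tool frame: the origin (TCP) lies at the very end of the fingers, on their centre line; the grasp point (between the pads) lies 19 mm behind it (env.hold_point_z is the distance from the TCP to the grasp point, in m); z points along the fingers, y is the direction in which the jaws open and shut (so a half turn about z gives the same grasp; the last joint's range is limited). The gripper opens to 85 mm and grips with 20 to 120 N. Pads are 22 mm wide; open, the fingers measure 114 mm over their backs; the gripper's body (76 mm by 85 mm) begins 54 mm behind the grasp point. The pads swing forward as they close: fully open they stand 13 mm farther back than shut.
Start: joints at [68.463, 20.558, 86.54, -0, 72.909, -6.595], TCP at [0.155, 0.58, 0.231] pointing down, gripper open.
Joint ranges: [-170.27, 170.27], [-57.76, 135], [12.27, 136.19], [-55.21, 235.2], [11.17, 155.16], [-170.74, 170.74]. Speed limits (degrees/s): [136.94, 136.94, 180, 180, 180, 180].

INTERFACE

Orientations are given as [roll, pitch, yaw] about the fixed x, y, z axes, in that order (R = Rz(yaw) Ry(pitch) Rx(roll)).
In Python, from bench import env gives the robot as it stands.
- The arm moves only by the shell command python3 -m creep 'ROWS' [FORCE]. ROWS is text: rows parted by semicolons, each of 7 numbers parted by spaces: the finger opening in mm, from 0 to 85.4, then the shift along the tool's x, y, z in mm, then the turn, a rotation vector about the tool's x, y, z in rad. A call has exactly 5 rows; each row is the pose to reach, as a shift and turn from the pose measured when the call began, along the tool's axes at that moment; what a row does not reach only later rows make up. A row lasts 1/10 s, in which the tool goes at most 50 mm and 8.59 degrees, less where a joint would pass 70% of its speed; a pose out of reach is approached as far as the arm can. A call with a gripper value outside its range is refused whole. The fingers move at their own pace and stop on an object; FORCE is the grip in N (left out, the last holds). Time passes only in rows, so rows that repeat a pose let the fingers close, or fill a call up. It gives the time, the measured TCP pose, the force and the opening at its end, in the units of the state.
- env.state(): the state, without advancing time (a new reading comes with each control period).
- env.snapshot(name): name is "scene" or "top" or "wrist"; returns a dict with "frame" (400x640x3 uint8, blue, green, red), "camera_matrix" (3x3 intrinsics, pixels), "eye" and "rotation" of the camera in the world. Camera axes: x right, y up, looking along -z (the intrinsics and any distortion apply to the point x, -y, -z); pixel columns grow to the right and rows downward; lengths in m; the calibration is good to about 2 mm. A picture is of the moment at which its call begins. There is no depth.
- env.finish_job(): hands the job in, once; it reports no verdict.
The state is a dict: "t": time; "joint_positions": joint angles; "qvel": joint speeds; "joint_efforts": joint torques, N m; "tcp_pos": TCP position; "tcp_rot": TCP orientation; "force": force on the tool from outside, world axes, zero at the start; "ft_torque": the same for the moment, N m; "grip_width": finger opening in m.
Only numpy, scipy, OpenCV 4.12 (cv2) and the standard library are available. Lean on these libraries where they do the work, as an engineer would, in place of code of your own. Each camera call takes 0.05 s, during which the arm holds its last target.

TASK

Take the larger of the two steel wing keys out of the wooden holder and push its square socket down onto the upright square spindle of the engraving clamp until the spring ball clicks in and the key sits fully home, upright on the spindle's collar; then let go. The square may stand at any angle; press with moderate force and without wedging: the contact between key and clamp must never exceed 80 N. Leave the smaller key in its well and the other things where they are.

Things in the scene. Friction and masses are not known exactly. Their poses are not given: they have to be found in the camera images.
- key: larger steel wing key, 56 mm tall, 0.11-0.2 kg, loose, upright in either well of the holder. Origin: centre of its lower rim (8 mm above the table at the start); z up. Round skirt 32 mm in diameter, 24 mm high; in its underside a square socket 17 mm wide, 21 mm deep, sides along the key's x and y, mouth flared to 19 mm over the lowest 1.8 mm; ball groove in its walls, 6 to 14 mm above the rim.
- key_wing (a point): grip point of the larger key, on its axis 46 mm above the rim. The flat wing is 42 mm long (key's x), 14 mm thick (key's y) and spans 24 to 56 mm above the rim. Grip it across its thickness (along the key's y); the skirt below is wider, so the fingertips must stay more than 24 mm above the rim; some 35 N of grip holds it.
- small_key: smaller steel wing key, 46 mm tall, skirt 25 mm in diameter, wing 32 x 10 mm, socket only 11 mm wide (does not fit). Stands in the holder's other well. Origin: centre of its lower rim, z up. Leave it there.
- holder: fixed wooden block 62 (x) x 150 (y) x 16 mm high with two round wells of 37 mm diameter, 8 mm deep, 42 mm to either side of its middle along its y. Origin: centre of its underside.
- clamp: fixed steel cam clamp: base 140 (x) x 84 (y) x 12 mm, jaws with a lying stone toward its +x (up to 36 mm high). Origin: centre of its underside. At x = -36 mm, y = 0 the upright spindle; it turns about its axis but is stiff (0.25 N m). Its square is turned up to 45 degrees either way from the clamp's x, and this is not reported: look or feel. Side loads by wedging count in the force on it.
- square_top (a point): spindle axis at the top of the square drive, 56 mm above the table; axes are the clamp's, not the square's. Square 16 mm wide, 20 mm high, top edge tapered to 14.8 mm over 1.2 mm. To feel for it, touch with the key (6 N; up to 14 N once it dips 1 mm) and turn in 4-degree steps; all four quarter turns fit. Not engaged, the rim stops 15 to 20 mm above the collar; engaged, it drops to 14 or less.
- collar (a point): spindle axis at the flat top of the collar (35 mm in diameter), 36 mm above the table: the key's rim rests here when home. A spring ball, 8 mm, sticks out 1.8 mm from one side of the square, 10 mm above the collar. It resists from about 14 mm above the collar; pushing past takes 10 to 25 N, then it snaps into the groove and the rim lands. Unpressed, the key stays up on the ball.
- pale_pebble: pale rounded pebble, 26 x 55 x 17 mm, bystander. Origin: centre of its underside.
- dark_seal: dark mottled upright seal stone, 35 x 36 x 68 mm, bystander. Origin: centre of its underside.
- paste_dish: open round red paste dish, 48 mm in diameter, 12 mm high, bystander. Origin: centre of its underside.
- burin: graver with a wrapped handle, 10 x 134 x 9 mm, bystander. Origin: centre of its underside.
Not all that is in view belongs to the job. What is shaped like the key but orange is not meant.

How it is judged:
By the outcome, as a careful person would: the job done as asked, in the order asked, and still so for the second after the job is handed in, with the robot touching nothing.
It also fails if it takes over 64 s, if anything falls off the work surface, if the arm or the gripper's body presses on something with over 40 N, if the wrist force passes 120 N, or if a joint passes its speed limit or range.

## Working session

There is one attempt and no reset: what is moved stays moved. The work goes in short steps, Python scripts to look and compute and a shell command to move; the robot and the scene stay as the last step left them, time stands still between calls to the robot, and variables do not carry over. Pictures are saved under pics/ and viewed, and the job is handed in when it is done.

```bash
ls; mkdir -p pics
python3 - <<'E'
from bench import env
import cv2,numpy as np
print(env.state())
for n in("scene","top","wrist"):
    s=env.snapshot(n); cv2.imwrite(f"pics/{n}0.png",s["frame"]); print(n,s["camera_matrix"],s["eye"],s["rotation"],[k for k in s])
E
```

```text
pics
{'t': 0.0, 'joint_positions': array([ 6.84629102e+01,  2.05972988e+01,  8.65977922e+01,  1.10423306e-03,
        7.29086734e+01, -6.59571536e+00]), 'qvel': array([ 0.00301703,  0.01016055, -0.04101192,  0.01101853,  0.00021823,
        0.00668786]), 'joint_efforts': array([ 9.23403823e-04, -5.27630281e+01, -2.78632092e+01, -3.19469309e-04,
        1.40232575e-02,  2.44378811e-05]), 'tcp_pos': array([0.15446251, 0.57908698, 0.23046813]), 'tcp_rot': array([-1.79897043e+02, -1.29665755e-02,  1.65058288e+02]), 'force': array([-0.95634046, -0.62236871,  0.87662926]), 'ft_torque': array([ 0.03275962, -0.00272866, -0.00246748]), 'grip_width': 0.0852486567623177}
scene [[400.32838989   0.         320.04331585]
 [  0.         400.32838989 195.81825764]
 [  0.           0.           1.        ]] [ 0.9526694  -0.50534669  0.67164214] [47.32380427 -0.98366637 45.29335702] ['frame', 'camera_matrix', 'eye', 'rotation']
top [[509.94430995   0.         312.47454883]
 [  0.         509.94430995 196.16773243]
 [  0.           0.           1.        ]] [ 0.31725456 -0.02220213  1.13869937] [  9.64481072  -0.11987545 -90.36702148] ['frame', 'camera_matrix', 'eye', 'rotation']
wrist [[306.24206123   0.         318.95856848]
 [  0.         306.24206123 195.69316198]
 [  0.           0.           1.        ]] [0.09036779 0.59655925 0.37421515] [-1.55664876e+01  6.67206966e-02  7.50313741e+01] ['frame', 'camera_matrix', 'eye', 'rotation']
```

View pics/scene0.png

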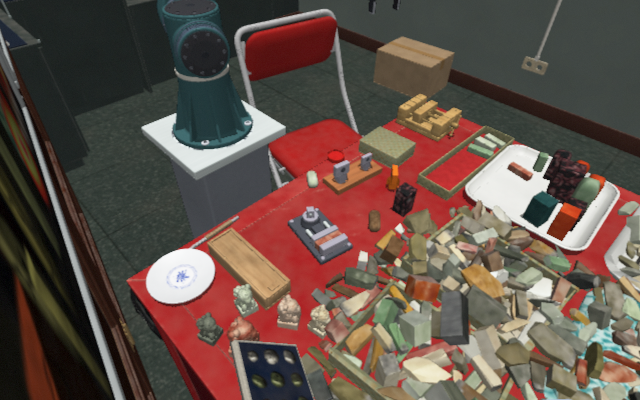

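View pics/top0.png

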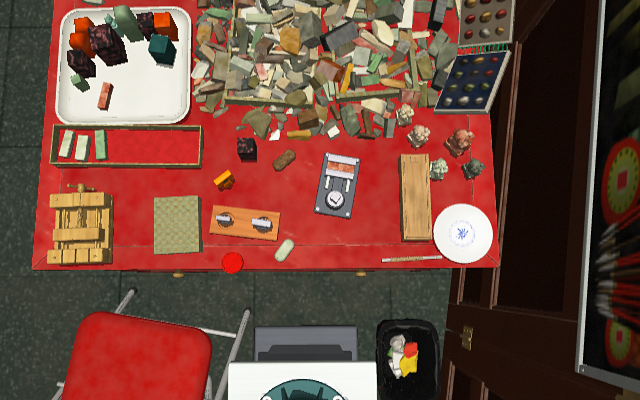

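View pics/wrist0.png

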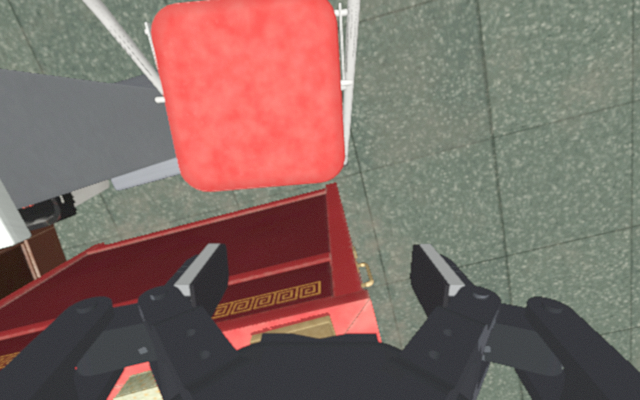

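The top view shows the holder at (245,222) with two keys at about (224,219) and (262,224), and the clamp at (338,185) with its spindle near (333,200). The orange decoy is at (224,180). I'll enlarge these.

```bash
cat > h.py <<'E'
import numpy as np,cv2
from scipy.spatial.transform import Rotation as R
def rot(e): return R.from_euler('xyz',e,degrees=True).as_matrix()
def proj(s,p):
    p=np.atleast_2d(p); c=(p-s["eye"])@rot(s["rotation"]); c=c*[1,-1,-1]
    q=c@np.array(s["camera_matrix"]).T; return q[:,:2]/q[:,2:]
def unproj(s,uv,z):
    uv=np.atleast_2d(uv).astype(float); d=np.c_[uv,np.ones(len(uv))]@np.linalg.inv(s["camera_matrix"]).T
    d=(d*[1,-1,-1])@rot(s["rotation"]).T
    t=(z-s["eye"][2])/d[:,2]; return s["eye"]+d*t[:,None]
E
python3 - <<'E'
from bench import env
from h import *
import pickle
s=env.snapshot("top");pickle.dump(s,open("top.pkl","wb"))
f=s["frame"]
cv2.imwrite("pics/topA.png",cv2.resize(f[195:250,195:295],None,fx=8,fy=8,interpolation=cv2.INTER_CUBIC))
cv2.imwrite("pics/topB.png",cv2.resize(f[145:225,305:365],None,fx=7,fy=7,interpolation=cv2.INTER_CUBIC))
s=env.snapshot("scene");pickle.dump(s,open("scene.pkl","wb"))
f=s["frame"]
cv2.imwrite("pics/scA.png",cv2.resize(f[145:265,280:420],None,fx=5,fy=5,interpolation=cv2.INTER_CUBIC))
E
```

```text
(no output)
```

View pics/topA.png

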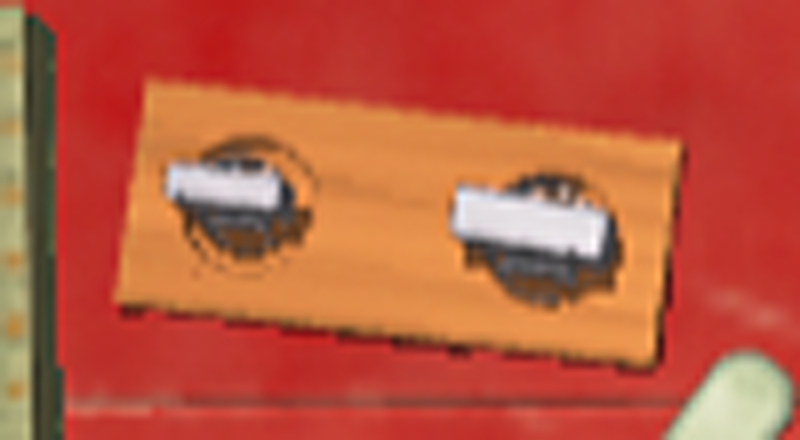

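View pics/topB.png

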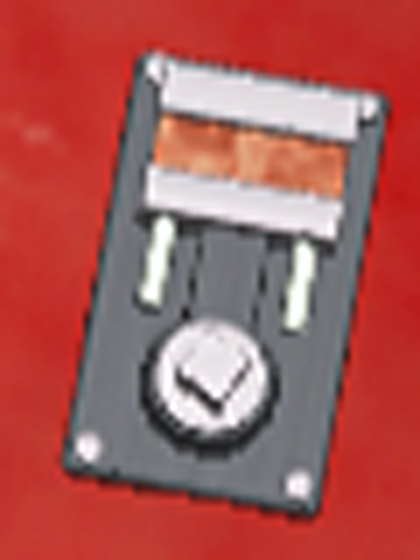

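View pics/scA.png

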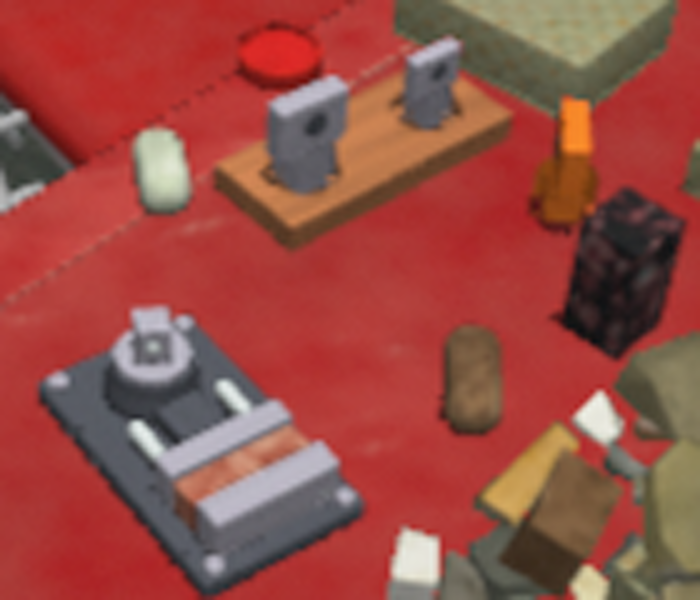

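Run:
```python
from h import *
import pickle
s=pickle.load(open("top.pkl","rb")); q=pickle.load(open("scene.pkl","rb"))
def u(p,z,o,f,S=s): return unproj(S,(np.array(p)+.5)/f-.5+np.array(o),z)
a=u([[455,187],[613,210],[605,258],[452,235]],.064,(195,195),8); print("wing",a,a.mean(0))
d=a[0]+a[3]-a[1]-a[2]; print("wing long dir yaw",np.degrees(np.arctan2(d[1],d[0])),np.linalg.norm(d)/2)
b=u([[148,80],[682,142],[652,362],[116,300]],.016,(195,195),8); print("holder",b.mean(0)); d=b[0]+b[3]-b[1]-b[2]; print("y yaw",np.degrees(np.arctan2(d[1],d[0])),np.linalg.norm(d)/2)
y=d/np.linalg.norm(d); print("wells",b.mean(0)-.042*y,b.mean(0)+.042*y)
c=u([[142,58],[385,95],[315,515],[65,465]],.012,(305,145),7);d=c[0]+c[1]-c[2]-c[3];x=d/np.linalg.norm(d);print("clamp",c.mean(0),np.degrees(np.arctan2(x[1],x[0])),np.linalg.norm(d)/2,"spindle",c.mean(0)-.036*x)
e=u([[211,322],[253,357],[213,398],[175,372]],.056,(305,145),7);print("sq",e,e.mean(0))
for i in range(4):
  d=e[(i+1)%4]-e[i];print(np.degrees(np.arctan2(d[1],d[0])),np.linalg.norm(d))
# scene: wing top corners of key
k=u([[270,103],[285,118],[348,83],[330,76]],.064,(280,145),5,q);print("scene wing",k,k.mean(0))
k=u([[150,348]],.056,(280,145),5,q);print(k)
```

```text
wing [[0.45380504 0.10418423 0.064     ]
 [0.44740969 0.06224315 0.064     ]
 [0.43465045 0.06426708 0.064     ]
 [0.44101387 0.10480355 0.064     ]] [0.44421976 0.08387451 0.064     ]
wing long dir yaw 81.20639603489873 0.04172928164127895
holder [0.45067376 0.12511832 0.016     ]
y yaw 83.01468924055682 0.1493598738923389
wells [0.44556594 0.08343007 0.016     ] [0.45578159 0.16680657 0.016     ]
clamp [ 0.5344549  -0.08113118  0.012     ] -10.722557118756432 0.13756116577157487 spindle [ 0.49908347 -0.07443326  0.012     ]
sq [[ 0.51319115 -0.07371348  0.056     ]
 [ 0.50216762 -0.08649015  0.056     ]
 [ 0.48946667 -0.07400252  0.056     ]
 [ 0.49763314 -0.06242752  0.056     ]] [ 0.50061465 -0.07415842  0.056     ]
-130.78716974485602 0.016874889183617032
135.485207261944 0.017811655544361916
54.79598645842268 0.014165870053142415
-35.957547950309035 0.019220417820986074
scene wing [[0.43594963 0.06742155 0.064     ]
 [0.44906887 0.06426635 0.064     ]
 [0.45150602 0.10699675 0.064     ]
 [0.44151943 0.10468868 0.064     ]] [0.44451099 0.08584333 0.064     ]
[[ 0.51153135 -0.08557416  0.056     ]]
```

```bash
cat >> h.py <<'E'
def go(env,pos,yaw):
    s=env.state(); R0=R.from_euler('xyz',s["tcp_rot"],degrees=True)
    T=R.from_euler('xyz',[180,0,yaw],degrees=True)
    d=R0.inv().apply(np.array(pos)-s["tcp_pos"])*1000; rv=(R0.inv()*T).as_rotvec()
    print("t %.2f pos"%s["t"],s["tcp_pos"].round(4),"rot",s["tcp_rot"].round(2),"F",s["force"].round(1),"w",round(s["grip_width"]*1000,1))
    print("shift",d.round(1),"n",np.linalg.norm(d).round(1),"rv",rv.round(4))
E
python3 -c "
from bench import env
from h import *
go(env,[.5,-.06,.2],81.5)"
```

```text
t 0.25 pos [0.1546 0.5794 0.2309] rot [-1.7995e+02 -1.0000e-02  1.6506e+02] F [-0.3 -0.3  1. ] w 85.1
shift [-498.6 -528.7   31.3] n 727.4 rv [-8.0000e-04  6.0000e-04  1.4583e+00]
```

```bash
python3 -m creep '85 -32 -34 2 0 0 0.1; 85 -64 -68 4 0 0 0.2; 85 -96 -102 6 0 0 0.3; 85 -128 -136 8 0 0 0.4; 85 -160 -170 10 0 0 0.5'; python3 -c "
from bench import env
from h import *
go(env,[.5,-.06,.2],81.5)"
```

```text
t: 0.75
tcp_pos: [0.2658, 0.3723, 0.221]
tcp_rot: [-180.0, 0.0, 136.2]
force: [0.7, -0.0, 1.1]
grip_width: 0.0849
t 0.75 pos [0.2658 0.3723 0.221 ] rot [-1.7997e+02  3.0000e-02  1.3621e+02] F [ 0.7 -0.   1.1] w 84.9
shift [-468.2 -150.    21.3] n 492.1 rv [-2.000e-04  7.000e-04  9.549e-01]
```

```bash
python3 -m creep '85 -46 -15 2 0 0 0.1; 85 -92 -30 4 0 0 0.2; 85 -138 -45 6 0 0 0.3; 85 -184 -60 8 0 0 0.4; 85 -230 -75 10 0 0 0.5'; python3 -c "
from bench import env
from h import *
go(env,[.5,-.06,.2],81.5)"
```

```text
t: 1.25
tcp_pos: [0.3806, 0.1572, 0.2113]
tcp_rot: [180.0, 0.0, 107.3]
force: [1.5, 0.2, 0.9]
grip_width: 0.0857
t 1.25 pos [0.3806 0.1572 0.2113] rot [1.7996e+02 4.0000e-02 1.0733e+02] F [1.5 0.2 0.9] w 85.7
shift [-242.9   49.3   11.5] n 248.1 rv [0.0008 0.0005 0.4509]
```

```bash
python3 -m creep '85 -49 10 2 0 0 0.1; 85 -98 20 4 0 0 0.2; 85 -147 30 6 0 0 0.3; 85 -196 40 8 0 0 0.4; 85 -243 49 11 0 0 0.45'
python3 - <<'E'
from bench import env
from h import *
import pickle
go(env,[.5,-.06,.2],81.5)
s=env.snapshot("wrist");s["st"]=env.state();pickle.dump(s,open("w1.pkl","wb"))
s=env.snapshot("wrist");s["st"]=env.state();pickle.dump(s,open("w1.pkl","wb"))
cv2.imwrite("pics/w1.png",s["frame"]);print(proj(s,[.4995,-.0745,.056]),s["eye"],s["rotation"])
E
```

```text
t: 1.75
tcp_pos: [0.5006, -0.0623, 0.2006]
tcp_rot: [179.9, 0.0, 81.3]
force: [1.3, 1.3, 0.5]
grip_width: 0.0847
t 1.75 pos [ 0.5006 -0.0623  0.2006] rot [1.7991e+02 1.0000e-02 8.1320e+01] F [1.3 1.3 0.5] w 84.7
shift [ 2.2 -0.9  0.6] n 2.5 rv [ 0.0016  0.0001 -0.0031]
[[310.89403557 188.91201405]] [ 0.51656307 -0.00145355  0.3440855 ] [-15.82704401  -0.44704752  -8.87659454]
```

View pics/w1.png

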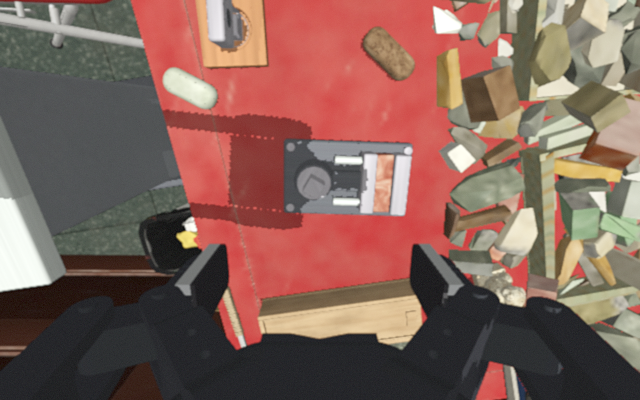

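Run:
```python
from h import *
import pickle
f=pickle.load(open("w1.pkl","rb"))["frame"]
cv2.imwrite("pics/w1a.png",cv2.resize(f[155:207,285:345],None,fx=11,fy=11,interpolation=cv2.INTER_CUBIC))
```

```text
(no output)
```

View pics/w1a.png

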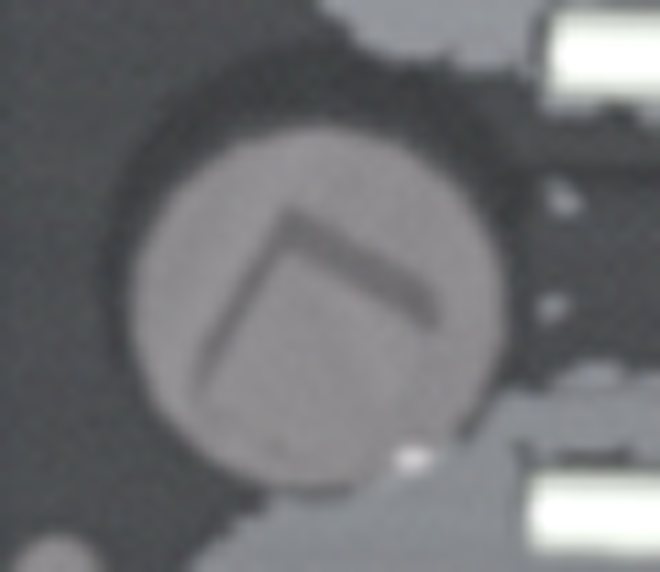

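Run:
```python
from h import *
import pickle
s=pickle.load(open("w1.pkl","rb"));t=pickle.load(open("top.pkl","rb"))
def u(p,z,o=(285,155),f=11,S=s): return unproj(S,(np.array(p)+.5)/f-.5+np.array(o),z)
print("collar wrist",u([[318,308],[130,308],[505,308]],.036))
print("collar top",u([[207,375],[148,375],[272,375]],.036,(305,145),7,t))
def an(a,b,z):
  e=u([a,b],z);d=e[1]-e[0];return np.degrees(np.arctan2(d[1],d[0]))%90,np.linalg.norm(d)
print(an((298,250),(425,325),.056),an((298,250),(210,385),.056),an((288,208),(440,300),.036),an((288,208),(198,385),.036))
```

```text
collar wrist [[ 0.50202375 -0.07328053  0.036     ]
 [ 0.48459561 -0.07052553  0.036     ]
 [ 0.51937465 -0.07602331  0.036     ]]
collar top [[ 0.49995204 -0.07318096  0.036     ]
 [ 0.50006399 -0.05470351  0.036     ]
 [ 0.4998287  -0.09353897  0.036     ]]
(np.float64(49.83528583487553), np.float64(0.013018051026150933)) (np.float64(48.302883920573095), np.float64(0.014489252718439956)) (np.float64(49.28530500647527), np.float64(0.016716476740946166)) (np.float64(54.24202923724438), np.float64(0.019079857631543604))
```

```bash
python3 -c "
from bench import env
from h import *
go(env,[.4445,.0845,.14],81.5)"
```

```text
t 1.85 pos [ 0.5036 -0.0657  0.2007] rot [1.7971e+02 1.5000e-01 8.1210e+01] F [-0.8  0.5 -0.8] w 84.8
shift [139.6 -81.6  59.9] n 172.4 rv [ 0.005   0.0026 -0.005 ]
```

```bash
python3 -m creep '85 35 -21 15 0.005 0.002 0; 85 70 -42 30 0.005 0.002 0; 85 105 -63 45 0.005 0.002 0; 85 139 -82 60 0.005 0.002 -0.005; 85 139 -82 60 0.005 0.002 -0.005'
python3 - <<'E'
from bench import env
from h import *
import pickle
go(env,[.4445,.0845,.14],81.5)
s=env.snapshot("wrist")
s["st"]=env.state();pickle.dump(s,open("w2.pkl","wb"))
go(env,[.4445,.0845,.14],81.5)
cv2.imwrite("pics/w2.png",s["frame"]);print(proj(s,[.4445,.0845,.064]),s["eye"],s["rotation"])
E
```

```text
t: 2.35
tcp_pos: [0.4391, 0.0875, 0.138]
tcp_rot: [-179.6, 0.0, 81.7]
force: [-0.3, -0.2, 0.2]
grip_width: 0.085
t 2.35 pos [0.4391 0.0875 0.138 ] rot [-1.7963e+02  2.0000e-02  8.1740e+01] F [-0.3 -0.2  0.2] w 85.0
shift [-2.2  5.8 -2. ] n 6.5 rv [-0.0065  0.0004  0.0043]
t 2.40 pos [0.4414 0.0859 0.139 ] rot [-1.7981e+02  6.0000e-02  8.1750e+01] F [0.1 0.3 0.8] w 85.1
shift [-1.   3.2 -1. ] n 3.5 rv [-0.0033  0.001   0.0044]
[[325.33205762 207.94917989]] [0.45122969 0.15434277 0.28168081] [-15.55649257   0.35711419  -8.27983448]
```

View pics/w2.png

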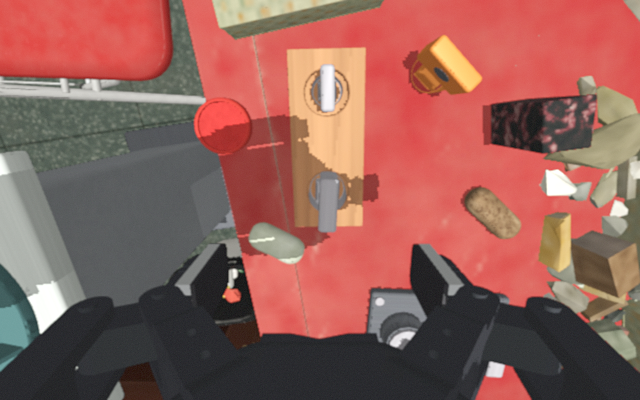

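Run:
```python
from h import *
import pickle
f=pickle.load(open("w2.pkl","rb"))["frame"]
cv2.imwrite("pics/w2a.png",cv2.resize(f[162:242,295:365],None,fx=7,fy=7,interpolation=cv2.INTER_CUBIC))
```

```text
(no output)
```

View pics/w2a.png

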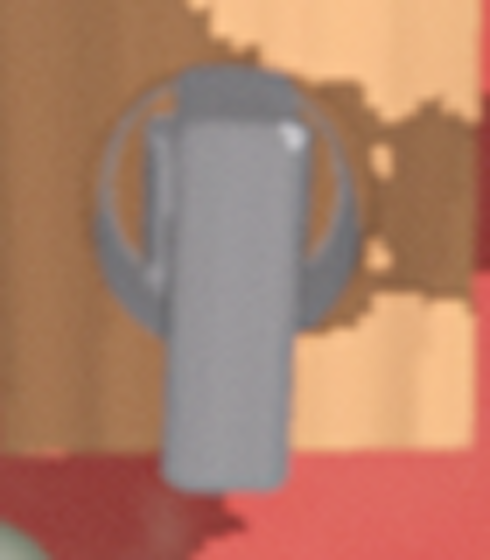

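Run:
```python
from h import *
import pickle
s=pickle.load(open("w2.pkl","rb"))
a=unproj(s,(np.array([[178,120],[308,120],[290,490],[163,490]])+.5)/7-.5+[295,162],.064)
print(a,a.mean(0)); d=a[0]+a[1]-a[2]-a[3];print(np.degrees(np.arctan2(d[1],d[0])),np.linalg.norm(d)/2,np.linalg.norm(a[1]-a[0]))
h=unproj(s,[[288,48],[365,47],[363,226],[289,223]],.016);print(h.mean(0));d=h[0]+h[1]-h[2]-h[3];d/=np.linalg.norm(d);print(np.degrees(np.arctan2(d[1],d[0])),h.mean(0)-.042*d)
from bench import env
go(env,[.4455,.085,.037],82)
```

```text
[[0.44375336 0.10713449 0.064     ]
 [0.45710465 0.1052102  0.064     ]
 [0.44993218 0.06462074 0.064     ]
 [0.43623769 0.06657801 0.064     ]] [0.44675697 0.08588586 0.064     ]
79.74004629844086 0.04123228415327757 0.013489251599577838
[0.4519155  0.12721772 0.016     ]
81.94249325303952 [0.44602848 0.08563235 0.016     ]
t 2.40 pos [0.4414 0.0859 0.139 ] rot [-1.7981e+02  6.0000e-02  8.1750e+01] F [0.1 0.3 0.8] w 85.1
shift [ -0.2   4.5 102. ] n 102.1 rv [-0.0033  0.001  -0.0044]
```

```bash
python3 -m creep '85 0 3 20 -0.003 0.001 0.02; 85 0 4 45 -0.003 0.001 0.02; 85 0 4 70 -0.003 0.001 0.02; 85 0 4 80 -0.003 0.001 0.02; 85 0 4 80 -0.003 0.001 0.02'
python3 - <<'E'
from bench import env
from h import *
go(env,[.4455,.085,.037],80.5)
E
```

```text
t: 2.9
tcp_pos: [0.4447, 0.0847, 0.0583]
tcp_rot: [-179.9, 0.0, 80.6]
force: [0.6, 0.1, 0.3]
grip_width: 0.0854
t 2.90 pos [0.4447 0.0847 0.0583] rot [-1.7987e+02  3.0000e-02  8.0570e+01] F [0.6 0.1 0.3] w 85.4
shift [ 0.4  0.7 21.3] n 21.3 rv [-0.0023  0.0005  0.0012]
```

```bash
python3 -m creep '60 0 0.7 8 -0.002 0 0; 40 0 0.7 16 -0.002 0 0; 30 0 0.7 21 -0.002 0 0; 30 0 0.7 21 -0.002 0 0; 30 0 0.7 21 -0.002 0 0' 40
python3 - <<'E'
from bench import env
from h import *
go(env,[.4455,.085,.037],80.5)
E
```

```text
t: 3.4
tcp_pos: [0.4454, 0.0846, 0.0374]
tcp_rot: [-180.0, 0.0, 80.6]
force: [-0.3, 0.3, 0.2]
grip_width: 0.0303
t 3.40 pos [0.4454 0.0846 0.0374] rot [-1.7998e+02  3.0000e-02  8.0580e+01] F [-0.3  0.3  0.2] w 30.3
shift [0.4 0.  0.4] n 0.5 rv [-0.0003  0.0005  0.0014]
```

```bash
python3 -m creep '22 0 0 0 0 0 0; 10 0 0 0 0 0 0; 8 0 0 0 0 0 0; 8 0 0 0 0 0 0; 8 0 0 0 0 0 0' 50
python3 - <<'E'
from bench import env
from h import *
go(env,[.4455,.085,.037],80.5)
s=env.snapshot("wrist");cv2.imwrite("pics/w3.png",s["frame"][120:300,200:440].repeat(3,0).repeat(3,1))
E
```

```text
t: 3.9
tcp_pos: [0.4456, 0.0847, 0.0377]
tcp_rot: [180.0, 0.0, 80.6]
force: [-0.4, 0.5, 5.8]
grip_width: 0.0129
t 3.90 pos [0.4456 0.0847 0.0377] rot [1.7999e+02 2.0000e-02 8.0580e+01] F [-0.4  0.5  5.8] w 12.9
shift [ 0.3 -0.2  0.7] n 0.8 rv [0.0002 0.0004 0.0013]
```

View pics/w3.png

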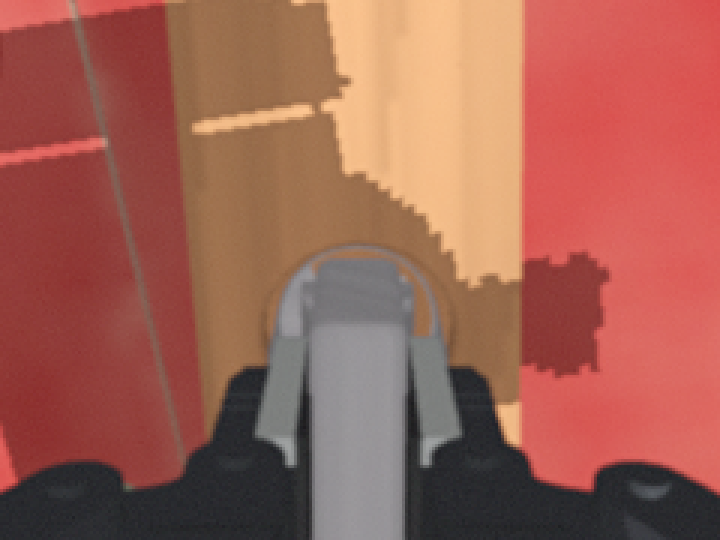

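```bash
python3 -m creep '8 0 0 -4 0 0 0; 8 0 0 -12 0 0 0; 8 0 0 -30 0 0 0; 8 0 0 -55 0 0 0; 8 0 0 -60 0 0 0' 50
python3 - <<'E'
from bench import env
from h import *
import pickle
s=env.snapshot("wrist");s["st"]=env.state();pickle.dump(s,open("w4.pkl","wb"))
go(env,[.4455,.085,.1],80.5)
cv2.imwrite("pics/w4.png",cv2.resize(s["frame"][150:350,220:420],None,fx=3,fy=3,interpolation=cv2.INTER_CUBIC));print(s["eye"],s["rotation"])
E
```

```text
t: 4.45
tcp_pos: [0.4471, 0.0848, 0.0999]
tcp_rot: [179.8, -0.0, 80.6]
force: [-0.4, 0.3, -1.8]
grip_width: 0.0132
t 4.50 pos [0.4471 0.0848 0.0996] rot [ 1.7977e+02 -2.0000e-02  8.0580e+01] F [ 0.1  0.1 -1.6] w 13.2
shift [-0.  -1.6 -0.4] n 1.6 rv [ 0.0041 -0.0004  0.0015]
[0.45911752 0.15152435 0.24359131] [-15.51315365  -0.25421057  -9.44482955]
```

View pics/w4.png

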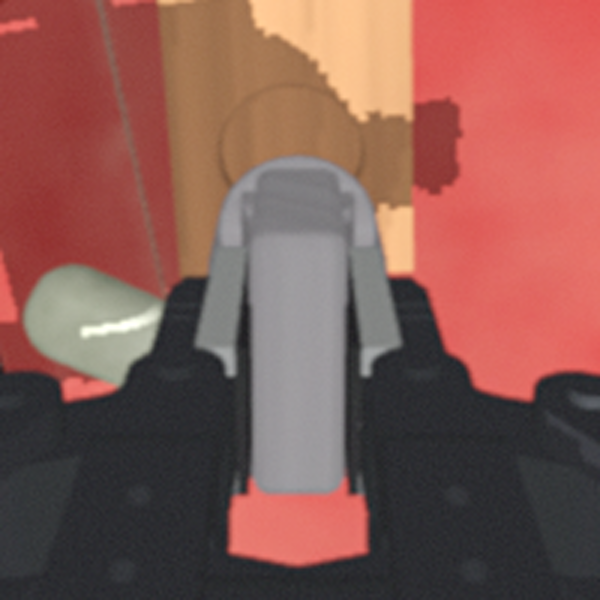

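Run:
```python
from h import *
import pickle
s=pickle.load(open("w4.pkl","rb"));st=s["st"]
for tz in (.1262,.1272,.1252):
  a=unproj(s,(np.array([[247,232],[348,232],[343,493],[253,493]])+.5)/3-.5+[220,150],tz)
  d=a[0]+a[1]-a[2]-a[3]
  R0=R.from_euler('xyz',st["tcp_rot"],degrees=True)
  print(a.mean(0),"tool",R0.inv().apply(a.mean(0)-st["tcp_pos"])*1000,np.degrees(np.arctan2(d[1],d[0])),np.linalg.norm(d)/2,np.linalg.norm(a[1]-a[0]))
```

```text
[0.4486892 0.0857518 0.1262   ] tool [  1.24475077   1.54940105 -26.62756153] 80.65151847548198 0.041408905319628146 0.013784710092291083
[0.44877804 0.08631208 0.1272    ] tool [  1.81237103   1.54946136 -27.62737031] 80.65151847548202 0.04105616280201156 0.013667284787153528
[0.44860037 0.08519151 0.1252    ] tool [  0.67713051   1.54934075 -25.62775276] 80.651518475482 0.04176164783724474 0.013902135397428643
```

```bash
python3 -c "
from bench import env
from h import *
go(env,[.5005,-.0738,.12],50)"
```

```text
t 4.50 pos [0.4471 0.0848 0.0996] rot [ 1.7977e+02 -2.0000e-02  8.0580e+01] F [ 0.1  0.1 -1.6] w 13.2
shift [-147.7   78.7  -20.2] n 168.6 rv [ 0.0039 -0.0014  0.5338]
```

```bash
python3 -m creep '8 -22 12 -6 0.004 0 0.1; 8 -56 30 -12 0.004 0 0.2; 8 -90 48 -20 0.004 0 0.31; 8 -124 66 -20 0.004 0 0.42; 8 -147 79 -20 0.004 -0.001 0.53' 50; python3 -m creep '8 0 0 0 0 0 0; 8 0 0 0 0 0 0; 8 0 0 0 0 0 0; 8 0 0 0 0 0 0; 8 0 0 0 0 0 0' 50;python3 - <<'E'
from bench import env
from h import *
import pickle
go(env,[.5005,-.0738,.12],50)
s=env.snapshot("wrist");s["st"]=env.state();pickle.dump(s,open("w5.pkl","wb"))
go(env,[.5005,-.0738,.12],50)
cv2.imwrite("pics/w5.png",cv2.resize(s["frame"][120:320,210:430],None,fx=3,fy=3,interpolation=cv2.INTER_CUBIC));print(s["eye"],s["rotation"])
E
```

```text
t: 5.0
tcp_pos: [0.5015, -0.0755, 0.1193]
tcp_rot: [180.0, -0.0, 49.9]
force: [0.6, 0.6, -1.6]
grip_width: 0.013
t: 5.5
tcp_pos: [0.501, -0.0745, 0.1191]
tcp_rot: [-180.0, -0.0, 50.0]
force: [-0.2, -0.6, -2.5]
grip_width: 0.013
t 5.50 pos [ 0.501  -0.0745  0.1191] rot [-1.7999e+02 -1.0000e-02  5.0000e+01] F [-0.2 -0.6 -2.5] w 13.0
shift [ 0.2 -0.8 -0.9] n 1.2 rv [-0.0002 -0.0001 -0.0001]
t 5.55 pos [ 0.5012 -0.0746  0.1193] rot [ 1.7999e+02 -1.0000e-02  4.9990e+01] F [-0.1  1.  -2. ] w 13.0
shift [ 0.2 -1.  -0.7] n 1.3 rv [ 0.0001 -0.0002 -0.0002]
[ 0.54607339 -0.02278374  0.26281957] [-1.55247508e+01  1.07726313e-02 -4.00284901e+01]
```

View pics/w5.png

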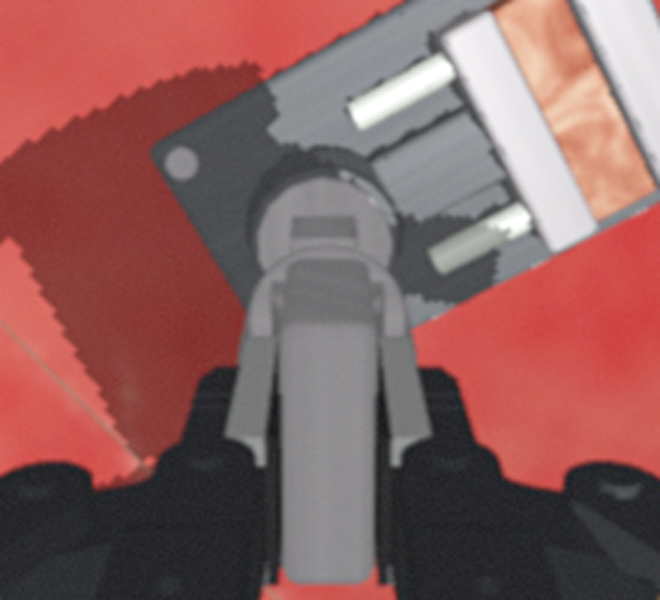

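Run:
```python
from h import *
import pickle
s=pickle.load(open("w5.pkl","rb"));st=s["st"]
R0=R.from_euler('xyz',st["tcp_rot"],degrees=True)
def f(p,z): 
  w=unproj(s,(np.array(p,float).reshape(-1,2)+.5)/3-.5+[210,120],z); return (R0.inv().apply(w-st["tcp_pos"])*1000).round(2)
print("collar",f([[326,248],[255,248],[397,248],[326,177]],.036))
print("sqtop edge",f([[290,240],[357,240]],.056),"base edge",f([[290,217],[357,217]],.036))
zt=st["tcp_pos"][2]-.0377+.064
print("wing",f([[277,322],[378,322],[374,583],[282,583]],zt), f([[277,322],[378,322],[374,583],[282,583]],zt).mean(0))
print("skirt",f([[327,246],[245,330],[410,330]],zt-.032))
```

```text
collar [[  0.25   0.51  83.25]
 [  0.25 -17.8   83.25]
 [  0.24  18.81  83.26]
 [ 18.96   0.52  83.26]]
sqtop edge [[ 8.24 -7.88 63.25]
 [ 8.24  7.83 63.26]] base edge [[ 8.52 -8.68 83.25]
 [ 8.51  8.43 83.26]]
wing [[ 22.74  -5.91 -26.3 ]
 [ 22.74   7.87 -26.29]
 [-18.63   7.87 -26.3 ]
 [-18.63  -5.79 -26.3 ]] [  2.055    1.01   -26.2975]
skirt [[ 23.98   0.87   5.7 ]
 [  8.73 -13.4    5.7 ]
 [  8.73  15.31   5.7 ]]
```

```bash
python3 -m creep '8 -0.5 -0.7 6 0 0 0; 8 -0.5 -0.7 14 0 0 0; 8 -0.5 -0.7 22 0 0 0; 8 -0.5 -0.7 29 0 0 0; 8 -0.5 -0.7 30 0 0 0' 50; python3 -m creep '8 0 0 0 0 0 0; 8 0 0 0 0 0 0; 8 0 0 0 0 0 0; 8 0 0 0 0 0 0; 8 0 0 0 0 0 0' 50;python3 - <<'E'
from bench import env
from h import *
go(env,[.5003,-.0744,.0857],50)
print(env.state()["ft_torque"])
E
```

```text
t: 6.05
tcp_pos: [0.4994, -0.0743, 0.0879]
tcp_rot: [-179.9, 0.0, 50.0]
force: [-0.6, -0.1, -1.4]
grip_width: 0.0134
t: 6.55
tcp_pos: [0.4996, -0.0744, 0.0882]
tcp_rot: [-179.9, 0.0, 50.0]
force: [0.0, -0.8, -1.7]
grip_width: 0.0131
t 6.55 pos [ 0.4996 -0.0744  0.0882] rot [-1.7992e+02  3.0000e-02  4.9980e+01] F [ 0.  -0.8 -1.7] w 13.1
shift [0.4 0.6 2.5] n 2.6 rv [-0.0015  0.0005 -0.0003]
[ 0.04203206  0.00242257 -0.00017574]
```

```bash
python3 -m creep '8 0.4 0.5 1 0 0 0; 8 0.4 0.5 2 0 0 0; 8 0.4 0.5 2.7 0 0 0; 8 0.4 0.5 3.3 0 0 0; 8 0.4 0.5 3.7 0 0 0' 50
python3 - <<'E'
from bench import env
from h import *
go(env,[.5003,-.0744,.0857],50)
print(env.state()["ft_torque"])
E
```

```text
t: 7.05
tcp_pos: [0.5002, -0.0744, 0.0844]
tcp_rot: [-179.9, 0.0, 50.0]
force: [0.0, 1.4, -0.8]
grip_width: 0.0136
t 7.05 pos [ 0.5002 -0.0744  0.0844] rot [-1.799e+02  3.000e-02  4.998e+01] F [ 0.   1.4 -0.8] w 13.6
shift [ 0.1  0.1 -1.3] n 1.3 rv [-0.0017  0.0006 -0.0003]
[-0.00352957  0.02770632 -0.05268532]
```

```bash
python3 -m creep '8 0 0 0.4 -0.001 0 0; 8 0 0 0.8 -0.001 0 0; 8 0 0 1.2 -0.001 0 0; 8 0 0 1.6 -0.001 0 0; 8 0 0 2 -0.001 0 0' 50
python3 - <<'E'
from bench import env
from h import *
go(env,[.5003,-.0744,.0857],50)
print(env.state()["ft_torque"])
E
```

```text
t: 7.55
tcp_pos: [0.5002, -0.0744, 0.0823]
tcp_rot: [-180.0, 0.0, 50.0]
force: [0.6, -0.6, -2.1]
grip_width: 0.0129
t 7.55 pos [ 0.5002 -0.0744  0.0823] rot [-1.7996e+02  3.0000e-02  4.9980e+01] F [ 0.6 -0.6 -2.1] w 12.9
shift [ 0.1  0.1 -3.4] n 3.4 rv [-0.0006  0.0006 -0.0003]
[-0.01609956 -0.06784447 -0.01356517]
```

```bash
python3 -m creep '8 0 0 0.4 0 0 0; 8 0 0 0.8 0 0 0; 8 0 0 1.2 0 0 0; 8 0 0 1.6 0 0 0; 8 0 0 2 0 0 0' 50;  python3 -m creep '8 0 0 0.4 0 0 0; 8 0 0 0.8 0 0 0; 8 0 0 1.2 0 0 0; 8 0 0 1.5 0 0 0; 8 0 0 1.5 0 0 0' 50
python3 - <<'E'
from bench import env
from h import *
go(env,[.5003,-.0744,.0657],50)
print(env.state()["ft_torque"])
E
```

```text
t: 8.05
tcp_pos: [0.5001, -0.0744, 0.0803]
tcp_rot: [-180.0, 0.0, 50.0]
force: [-0.7, -0.9, -2.3]
grip_width: 0.0134
t: 8.55
tcp_pos: [0.5001, -0.0744, 0.0788]
tcp_rot: [-180.0, 0.0, 50.0]
force: [0.3, -0.5, -0.8]
grip_width: 0.0129
t 8.55 pos [ 0.5001 -0.0744  0.0788] rot [-1.7996e+02  4.0000e-02  4.9980e+01] F [ 0.3 -0.5 -0.8] w 12.9
shift [ 0.1  0.1 13.1] n 13.1 rv [-0.0007  0.0006 -0.0003]
[0.01898409 0.05496445 0.02567386]
```

```bash
python3 -m creep '8 0 0 0.2 0 0 0; 8 0 0 0.4 0 0 0; 8 0 0 0.6 0 0 0; 8 0 0 0.8 0 0 0; 8 0 0 1 0 0 0' 80;  python3 -c "
from bench import env
s=env.state();print(s['force'],s['ft_torque'],s['tcp_pos'])"; python3 -m creep '8 0 0 0.2 0 0 0; 8 0 0 0.4 0 0 0; 8 0 0 0.6 0 0 0; 8 0 0 0.8 0 0 0; 8 0 0 1 0 0 0' 80
python3 - <<'E'
from bench import env
from h import *
go(env,[.5003,-.0744,.0657],50)
print(env.state()["ft_torque"])
E
```

```text
t: 9.05
tcp_pos: [0.5001, -0.0744, 0.0777]
tcp_rot: [-180.0, 0.0, 50.0]
force: [0.6, -0.4, -1.2]
grip_width: 0.0125
[ 0.55155764 -0.42514732 -1.16387335] [ 0.03423776 -0.00193443 -0.04717988] [ 0.50014509 -0.07440368  0.07774484]
t: 9.55
tcp_pos: [0.5003, -0.0744, 0.0768]
tcp_rot: [-180.0, 0.0, 50.0]
force: [-0.9, -0.4, -2.1]
grip_width: 0.0126
t 9.55 pos [ 0.5003 -0.0744  0.0768] rot [-1.7997e+02  3.0000e-02  4.9980e+01] F [-0.9 -0.4 -2.1] w 12.6
shift [ 0.1  0.  11.1] n 11.1 rv [-0.0005  0.0005 -0.0003]
[-0.01232231 -0.03155824 -0.01223478]
```

Run:
```python
from bench import env
from h import *
s=env.snapshot("wrist");cv2.imwrite("pics/w6.png",cv2.resize(s["frame"][150:330,210:430],None,fx=3,fy=3,interpolation=cv2.INTER_CUBIC))
s=env.snapshot("scene");cv2.imwrite("pics/s6.png",cv2.resize(s["frame"][150:270,260:400],None,fx=5,fy=5,interpolation=cv2.INTER_CUBIC))
```

```text
(no output)
```

View pics/w6.png

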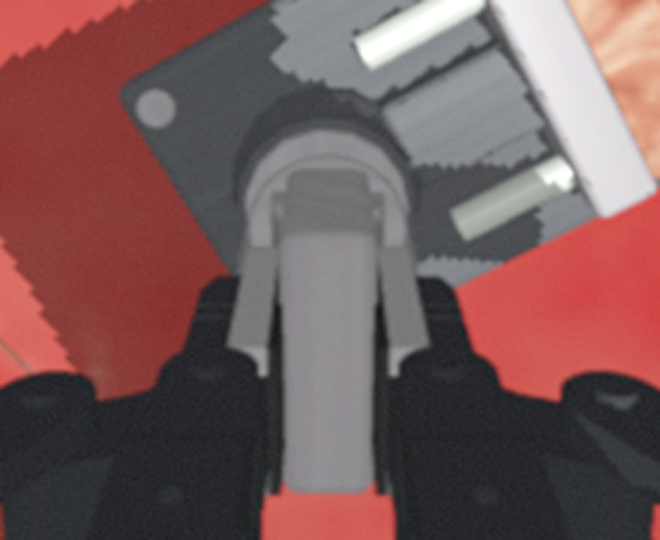

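View pics/s6.png

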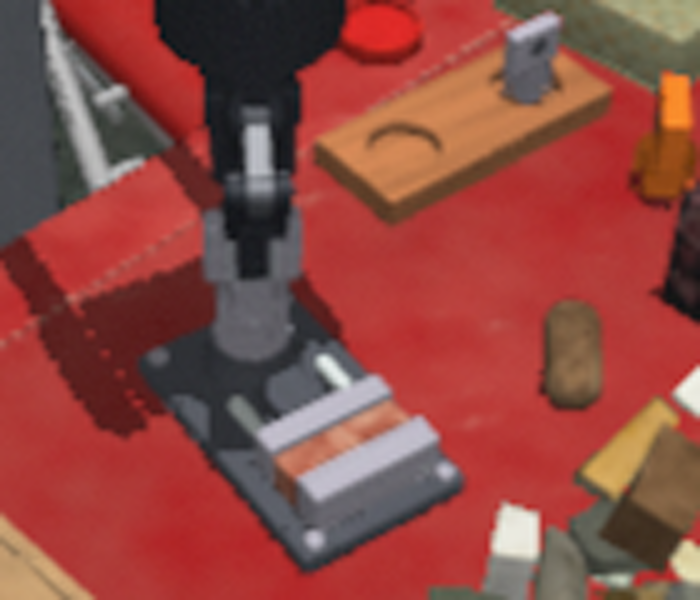

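The key is unchanged in the grip and concentric over the spindle, and its socket is over the square. I'll keep pressing in small steps.

```bash
python3 -m creep '8 0 0 0.3 0 0 0; 8 0 0 0.6 0 0 0; 8 0 0 0.9 0 0 0; 8 0 0 1.2 0 0 0; 8 0 0 1.2 0 0 0' 80
```

```text
t: 10.15
tcp_pos: [0.5004, -0.0746, 0.0756]
tcp_rot: [-180.0, 0.0, 50.0]
force: [0.6, 0.5, -0.2]
grip_width: 0.0125
```

```bash
python3 -m creep '8 0 0 0.3 0 0 0; 8 0 0 0.6 0 0 0; 8 0 0 0.9 0 0 0; 8 0 0 1.2 0 0 0; 8 0 0 1.2 0 0 0' 80
```

```text
t: 10.65
tcp_pos: [0.5006, -0.0745, 0.0745]
tcp_rot: [180.0, 0.0, 50.0]
force: [0.0, -0.9, 1.1]
grip_width: 0.0126
```

```bash
python3 -m creep '8 0 0 0.3 0 0 0; 8 0 0 0.6 0 0 0; 8 0 0 0.9 0 0 0; 8 0 0 1.2 0 0 0; 8 0 0 1.2 0 0 0' 80; python3 -c "
from bench import env
s=env.state();print(s['force'],s['ft_torque'],s['tcp_pos'])"
```

```text
t: 11.15
tcp_pos: [0.5006, -0.0745, 0.0733]
tcp_rot: [180.0, 0.0, 50.0]
force: [-0.4, 0.9, 2.1]
grip_width: 0.0126
[-0.3904476   0.92124214  2.07354016] [0.05769059 0.03581863 0.0143652 ] [ 0.5005972  -0.0745216   0.07327032]
```

```bash
python3 -m creep '8 0 0 0.3 0 0 0; 8 0 0 0.6 0 0 0; 8 0 0 0.9 0 0 0; 8 0 0 1.2 0 0 0; 8 0 0 1.2 0 0 0' 80; python3 -c "
from bench import env
s=env.state();print(s['force'],s['ft_torque'],s['tcp_pos'])"
```

```text
t: 11.65
tcp_pos: [0.5006, -0.0745, 0.0719]
tcp_rot: [-180.0, 0.0, 50.0]
force: [0.0, 0.1, 2.2]
grip_width: 0.0126
[0.03382769 0.13206134 2.23542209] [ 0.02186914 -0.03525862 -0.00182236] [ 0.50056947 -0.07450466  0.07193685]
```

```bash
python3 -m creep '8 0 0 0.3 0 0 0; 8 0 0 0.6 0 0 0; 8 0 0 0.9 0 0 0; 8 0 0 1.2 0 0 0; 8 0 0 1.5 0 0 0' 80; python3 -c "
from bench import env
s=env.state();print(s['force'],s['ft_torque'],s['tcp_pos'])"
```

```text
t: 12.15
tcp_pos: [0.5006, -0.0745, 0.0704]
tcp_rot: [180.0, 0.0, 50.0]
force: [1.1, 1.0, 0.4]
grip_width: 0.0123
[1.05594643 0.98465675 0.35045899] [-0.00918281 -0.08032773  0.03185093] [ 0.50057726 -0.0745307   0.07043001]
```

```bash
python3 -m creep '8 0 0 0.3 0 0 0; 8 0 0 0.6 0 0 0; 8 0 0 0.9 0 0 0; 8 0 0 1.2 0 0 0; 8 0 0 1.5 0 0 0' 80; python3 -c "
from bench import env
s=env.state();print(s['force'],s['ft_torque'],s['tcp_pos'])"
```

```text
t: 12.65
tcp_pos: [0.5005, -0.0745, 0.0688]
tcp_rot: [-180.0, 0.0, 50.0]
force: [1.0, -0.8, -1.5]
grip_width: 0.0125
[ 0.9718293  -0.84275294 -1.47864224] [-0.06507372 -0.08731214 -0.02236175] [ 0.50048111 -0.07450307  0.0687537 ]
```

```bash
python3 -m creep '8 0 0 0.3 0 0 0; 8 0 0 0.6 0 0 0; 8 0 0 0.9 0 0 0; 8 0 0 1.2 0 0 0; 8 0 0 1.5 0 0 0' 80; python3 -c "
from bench import env
s=env.state();print(s['force'],s['ft_torque'],s['tcp_pos'])"
```

```text
t: 13.15
tcp_pos: [0.5002, -0.0744, 0.0671]
tcp_rot: [-180.0, 0.0, 50.0]
force: [0.2, -0.5, -1.7]
grip_width: 0.0128
[ 0.22926825 -0.54151918 -1.70321652] [0.00643106 0.02045048 0.01296827] [ 0.50020743 -0.074414    0.06713272]
```

```bash
python3 -m creep '8 0 0 0.2 0 0 0; 8 0 0 0.4 0 0 0; 8 0 0 0.6 0 0 0; 8 0 0 0.8 0 0 0; 8 0 0 1 0 0 0' 80; python3 -c "
from bench import env
s=env.state();print(s['force'],s['ft_torque'],s['tcp_pos'])"
```

```text
t: 13.65
tcp_pos: [0.5002, -0.0744, 0.0661]
tcp_rot: [-180.0, 0.0, 50.0]
force: [0.0, -0.0, -1.8]
grip_width: 0.0126
[ 0.03322777 -0.04613874 -1.81249503] [-0.0483356   0.05658832 -0.01191172] [ 0.50018983 -0.0744045   0.06609632]
```

```bash
python3 -m creep '8 0 0 0.2 0 0 0; 8 0 0 0.4 0 0 0; 8 0 0 0.6 0 0 0; 8 0 0 0.8 0 0 0; 8 0 0 0.8 0 0 0' 80
python3 - <<'E'
from bench import env
from h import *
s=env.state();print(s['force'],s['ft_torque'],s['tcp_pos'])
s=env.snapshot("scene");cv2.imwrite("pics/s7.png",cv2.resize(s["frame"][180:240,280:350],None,fx=9,fy=9,interpolation=cv2.INTER_CUBIC))
E
```

```text
t: 14.15
tcp_pos: [0.5002, -0.0744, 0.0658]
tcp_rot: [-180.0, 0.0, 50.0]
force: [-1.9, 0.2, 5.7]
grip_width: 0.0125
[-1.93107633  0.18436803  5.74775224] [0.0727688  0.29250791 0.00598845] [ 0.50022293 -0.07442124  0.06576524]
```

View pics/s7.png

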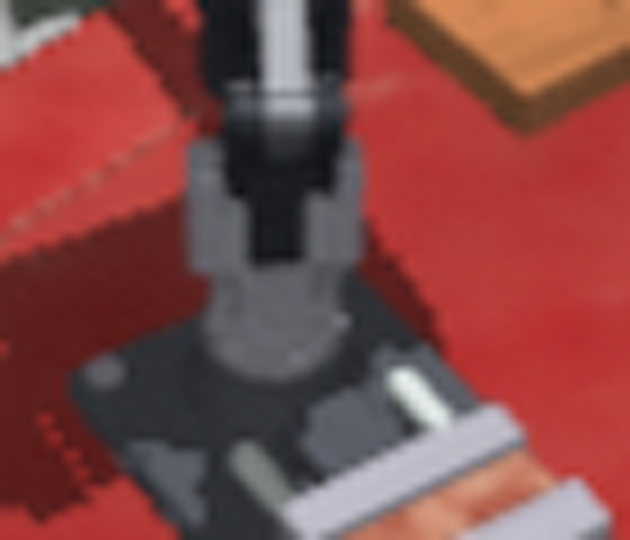

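```bash
python3 -m creep '8 0 0 0.4 0 0 0; 8 0 0 0.8 0 0 0; 8 0 0 1.2 0 0 0; 8 0 0 1.5 0 0 0; 8 0 0 1.5 0 0 0' 80
python3 - <<'E'
from bench import env
s=env.state();print(s['force'],s['ft_torque'],s['tcp_pos'],s['tcp_rot'])
E
```

```text
t: 14.7
tcp_pos: [0.5003, -0.0744, 0.0657]
tcp_rot: [180.0, 0.0, 50.0]
force: [-5.5, 1.0, 18.0]
grip_width: 0.0123
[-5.50761294  1.04304347 17.97064673] [0.21431827 0.8704506  0.0698762 ] [ 0.50029093 -0.07444039  0.06567045] [1.79993969e+02 1.91792323e-02 4.99889635e+01]
```

```bash
python3 -m creep '8 0 0 0.8 0 0 0; 8 0 0 1.6 0 0 0; 8 0 0 2.4 0 0 0; 8 0 0 2.8 0 0 0; 8 0 0 2.8 0 0 0' 80
python3 - <<'E'
from bench import env
s=env.state();print(s['force'],s['ft_torque'],s['tcp_pos'],s['tcp_rot'])
E
```

```text
t: 15.2
tcp_pos: [0.5004, -0.0744, 0.0656]
tcp_rot: [179.9, 0.0, 50.0]
force: [-8.5, 2.0, 33.7]
grip_width: 0.0126
[-8.46718606  2.04909499 33.65635289] [0.44235737 1.60256891 0.03086666] [ 0.5003724  -0.07442599  0.06556055] [1.79939445e+02 1.83147614e-03 5.00056754e+01]
```

Solid at 34 N with no travel, and the height matches home. Now I'll unload and release.

```bash
python3 -m creep '8 0 0 0 0 0 0; 8 0 0 0 0 0 0; 8 0 0 0 0 0 0; 8 0 0 0 0 0 0; 8 0 0 0 0 0 0' 40; python3 -m creep '14 0 0 0 0 0 0; 20 0 0 0 0 0 0; 30 0 0 0 0 0 0; 40 0 0 0 0 0 0; 50 0 0 0 0 0 0'
python3 - <<'E'
from bench import env
s=env.state();print(s['force'],s['ft_torque'],s['tcp_pos'],s['tcp_rot'])
E
```

```text
t: 15.7
tcp_pos: [0.5005, -0.0744, 0.0657]
tcp_rot: [179.9, -0.0, 50.0]
force: [-2.8, 0.1, 8.6]
grip_width: 0.0127
t: 16.2
tcp_pos: [0.5006, -0.0745, 0.0656]
tcp_rot: [179.9, -0.0, 50.0]
force: [0.2, -0.6, 0.3]
grip_width: 0.0496
[ 0.24568233 -0.57563379  0.31809223] [-0.01819029 -0.00450995 -0.02178649] [ 0.50056917 -0.07447464  0.06563423] [ 1.79941188e+02 -2.61344676e-03  4.99974130e+01]
```

```bash
python3 -m creep '60 0 0 -3 0 0 0; 60 0 0 -12 0 0 0; 70 0 0 -35 0 0 0; 80 0 0 -65 0 0 0; 80 0 0 -90 0 0 0'; python3 -m creep '80 30 0 -20 0 0 0; 80 50 0 -20 0 0 0; 80 50 0 -20 0 0 0; 80 50 0 -20 0 0 0; 80 50 0 -20 0 0 0'
python3 - <<'E'
from bench import env
from h import *
import pickle
s=env.snapshot("wrist");pickle.dump(s,open("w8.pkl","wb"));cv2.imwrite("pics/w8.png",cv2.resize(s["frame"][120:400,190:450],None,fx=2,fy=2,interpolation=cv2.INTER_CUBIC))
for k in("scene","top"):
  s=env.snapshot(k);pickle.dump(s,open(k+"8.pkl","wb"))
  c=s["frame"][145:265,260:400] if k=="scene" else s["frame"][140:260,200:380]
  cv2.imwrite(f"pics/{k}8.png",cv2.resize(c,None,fx=4.4,fy=4.4,interpolation=cv2.INTER_CUBIC))
E
```

```text
t: 16.7
tcp_pos: [0.5007, -0.0745, 0.1576]
tcp_rot: [179.9, -0.0, 50.0]
force: [1.2, 0.1, -0.8]
grip_width: 0.08
t: 17.2
tcp_pos: [0.5317, -0.0364, 0.1773]
tcp_rot: [180.0, 0.0, 50.0]
force: [0.5, 0.7, -0.7]
grip_width: 0.0802
```

View pics/w8.png

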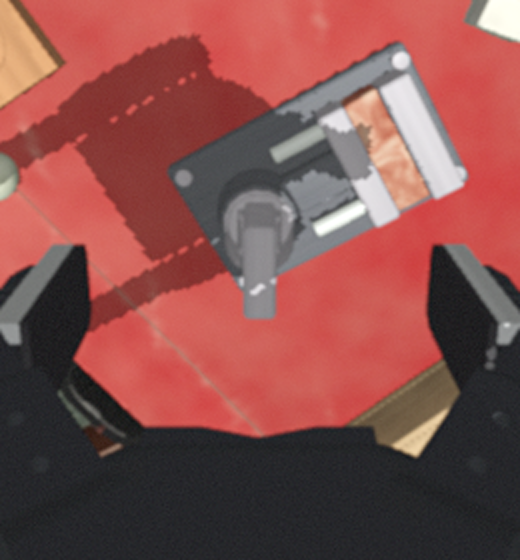

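View pics/scene8.png

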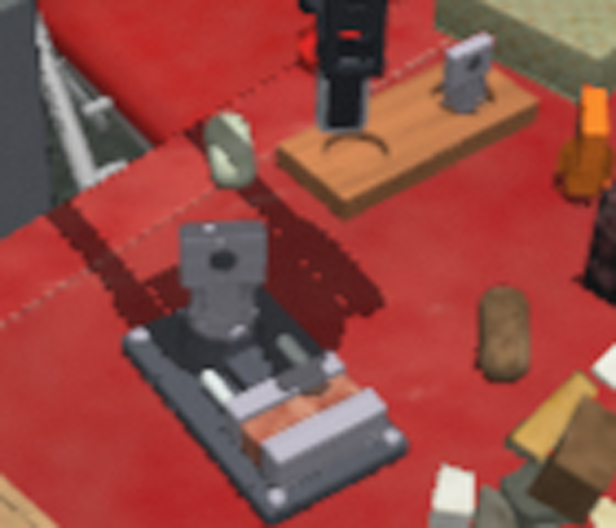

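View pics/top8.png

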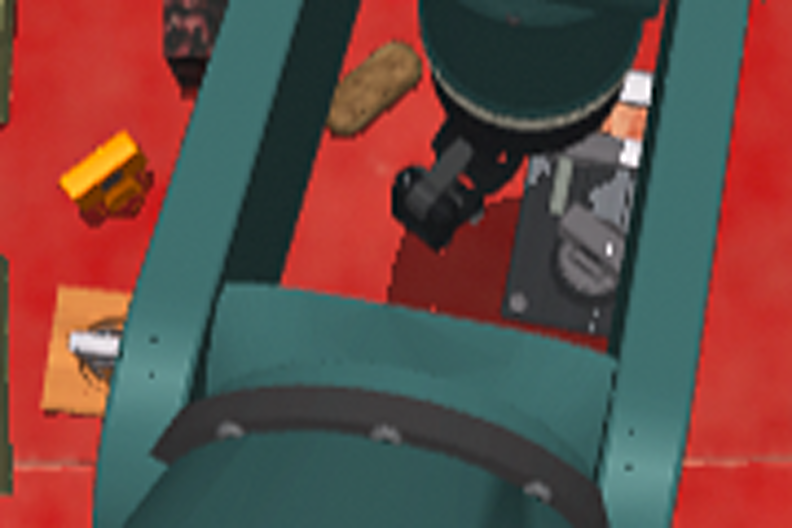

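Run:
```python
from h import *
import pickle
s=pickle.load(open("scene8.pkl","rb"))
c,sn=np.cos(np.radians(50)),np.sin(np.radians(50))
for z in (.036,.046):
  img=cv2.resize(s["frame"][185:235,290:335],None,fx=10,fy=10,interpolation=cv2.INTER_CUBIC)
  P=[[.5003+c*x-sn*y,-.0744+sn*x+c*y,z+.056] for x,y in((21,7),(21,-7),(-21,-7),(-21,7)) for x,y in[(x/1000,y/1000)]]
  q=(proj(s,P)-[290,185]+.5)*10-.5
  cv2.polylines(img,[q.astype(int)],True,(0,255,0),1)
  a=np.linspace(0,2*np.pi,60);Q=np.c_[.5003+.016*np.cos(a),-.0744+.016*np.sin(a),0*a+z]
  cv2.polylines(img,[((proj(s,Q)-[290,185]+.5)*10-.5).astype(int)],True,(0,255,255),1)
  cv2.imwrite(f"pics/chk{int(z*1000)}.png",img)
a=cv2.imread("pics/chk36.png");b=cv2.imread("pics/chk46.png")
# calibration check vs. initial collar
print(a.shape);cv2.imwrite("pics/chk.png",cv2.resize(np.hstack([a,b]),(790,439)))
```

```text
(500, 450, 3)
```

View pics/chk.png

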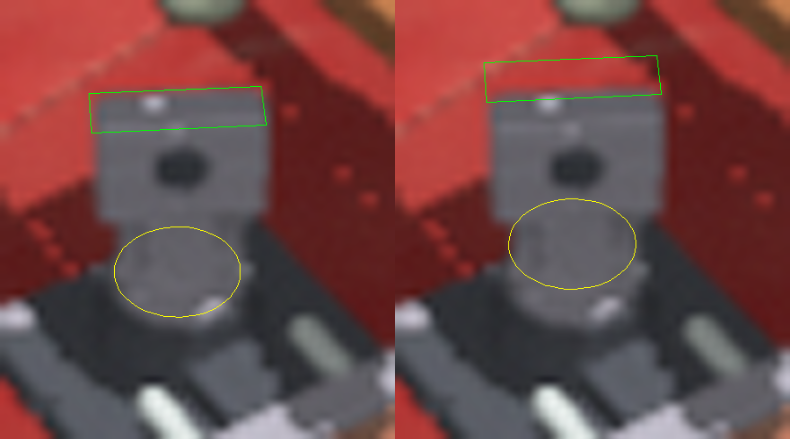

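```bash
python3 -c "
from bench import env
print(env.finish_job())"
```

```text
the job is handed in; nothing more can be done
None
```

I took the larger key out of its well, turned it to match the square (about 50° in the world frame) and lowered it onto the spindle in small steps. It came to rest fully home; I then let go, moved the gripper clear and handed the job in at about 17 s.

**Seating:** The rim stopped within 0.2 mm of the collar height worked out from where I gripped the key. It moved only about 0.2 mm more under a press of up to 34 N.

**Force:** The highest readings were 34 N downward and about 9 N sideways, against the 80 N limit. These were taken at the end of each step, so a brief peak between steps could have been missed.

**Ball click:** I did not see the 10 to 25 N spring-ball resistance. The readings only rose by about 4 N between 9 and 6 mm above the collar, then fell back to zero. I judge it clicked in because the key stopped at home height and stayed there after I let go.

**Last pictures:** The key stands upright on the collar. Its outline in the scene view matches the home position to about the 2 mm calibration error, and not a position 10 mm higher. The smaller key is still in its well. The last pictures showed nothing out of place, though the arm hid part of the top view, so I did not check every bystander.

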